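# Slide the plate to the free place at the hot-pot table

### The arm

A 6-joint arm with a two-finger parallel gripper is mounted at the origin on the work surface. World frame = base frame: x ahead of the robot, y to its left, z up, the work surface at z = 0. Lengths are in m, angles in rad, forces in N, time in s.
With the tool pointing down it reaches from about 0.325 to 0.775 m from the base axis. Payload 5.5 kg.
Tool frame: the origin (TCP) lies at the very end of the fingers, on their centre line; the grasp point (between the pads) lies 19 mm behind it (arm.grip_depth is the distance from the TCP to the grasp point, in m); z points along the fingers, y is the line along which they close (so a half turn about z gives the same grasp; the last joint's range is limited). The gripper opens to 85 mm and grips with 20 to 120 N. Pads are 22 mm wide; open, the fingers measure 114 mm over their backs; the gripper's body (76 mm by 85 mm) begins 54 mm behind the grasp point. The pads swing forward as they close: fully open they stand 13 mm farther back than shut.
Start: joints at [-1.389, 0.091, 1.231, -0, 1.82, -0.057], TCP at [0.142, -0.583, 0.231] pointing down, gripper open.
Joint ranges: [-2.87, 2.87], [-0.86, 2.18], [0.17, 2.46], [-1.51, 4.65], [0.06, 2.69], [-2.65, 2.65]. Speed limits (rad/s): [2.57, 2.57, 3.01, 3.14, 3.14, 3.14].

### API

Orientations are given as a 3x3 rotation matrix whose columns are the frame's x, y, z axes.
In Python, from plant import arm gives the robot as it stands.
- The arm moves only by the tool drive_tool, never from a script. Its argument "rows" is text: rows parted by semicolons, each of 5 numbers parted by spaces: the closure, from 0 (fully open) to 1 (shut), then the shift along the world's x, y, z in units of 30 mm (1.0 is 30 mm), then the turn about the world's z in units of 0.15 rad (1.0 is 0.15 rad). In form: grip x y z roll; .... A call has 1 to 20 rows; each row shifts and turns the commanded pose from where the row before left it; what a row does not reach is not made up. A row lasts 1/8 s, in which the tool goes at most 62.5 mm and 10.7 degrees, less where a joint would pass 70% of its speed; a pose out of reach is approached as far as the arm can. A call with a number of a shift or a turn outside -1 to 1 is refused whole. A call with a gripper value outside its range is refused whole. The fingers move at their own pace and stop on an object; the grip force is fixed at half the most. Time passes only in rows, so rows that do not move let the fingers close. It gives the time, the measured TCP pose, the force, the opening and the grip force at its end, in the units of the state.
- arm.get_obs(): the state, without advancing time (a new reading comes with each control period).
- arm.snapshot(name): name is "side" or "top" or "wrist"; returns the picture (400x640x3 uint8, blue, green, red); there is no depth.
- arm.calibration(name): a dict with "vfov" (degrees; the focal length in pixels is half the picture's height over the tangent of half this angle, whatever the lens; pixels are square), "cx", "cy" (the principal point, pixels), "position" and "rotation" of the camera in the world. Camera axes: x right, y up, looking along -z (the intrinsics and any distortion apply to the point x, -y, -z); pixel columns grow to the right and rows downward; lengths in m; the calibration is good to about 2 mm. A picture is of the moment at which its call begins: read the wrist's pose just before it. calibration takes no time and is no camera call; for the wrist camera it gives the pose at the moment of the call.
- arm.close_job(): hands the job in; it is judged then, once.
The state is a dict: "time_s": time; "joints": joint angles; "dq": joint speeds; "effort": joint torques, N m; "ee_pos": TCP position; "tool_rot": TCP orientation; "force": force on the tool from outside, world axes, zero at the start; "ft_torque": the same for the moment, N m; "gripper_width": finger opening in m; "gripper_force": force on a finger pad.
Only numpy, scipy, OpenCV 4.12 (cv2) and the standard library are available. Lean on these libraries where they do the work, as an engineer would, in place of code of your own. Each camera call takes 0.05 s, during which the arm holds its last target. There are 200 camera calls.

### The job

Slide the orange plate, with the small black dip bowl standing in it, across the table so that it ends centred on the round place mat that has nothing on it yet. Keep the plate flat on the table all the way (do not lift or tip it), keep the dip bowl standing near the middle of the plate, and leave the black bowl on the other mat, the tumbler, the sauce bottle and the spoon where they are.

Things in the scene. Friction and masses are not known exactly. Their poses are not given: they have to be found in the camera images.
- plate: Loose round orange plastic plate, about 0.3 kg: rim 160 mm across at 26 mm above the table, flat foot 104 mm across, wall sloping out from foot to rim, wall 4 mm, floor 5 mm thick. Starts near the middle of the work area between the two mats. Origin: centre of its underside (on the table); z up.
- dip_bowl: Loose small black round dip bowl, empty, about 0.09 kg: rim 76 mm across, 32 mm high, foot 47 mm across, standing near the middle of the plate's floor. Origin: centre of its underside, 5 mm above the table; z up.
- empty_mat: The free place: round place mat 220 mm across, plain green with an 8 mm cream border, lying fixed on the table and under 1 mm thick (no edge to catch on). Nothing stands on it. It may be on the robot's left or on its right. Origin: centre of the mat.
- taken_mat: An identical mat at the place on the other side, already taken by the black bowl. Origin: centre of the mat.
- black_bowl: Loose empty black bowl, rim 116 mm across, 50 mm high, standing near the middle of the taken mat; not to be moved. Origin: centre of its underside.
- tumbler: Loose red tumbler, 68 mm across, 100 mm high, standing upright just beyond the taken mat (on the side away from the robot); not to be moved. Origin: centre of its underside.
- sauce_bottle: Loose amber sauce bottle with a green cap, 52 mm across, 150 mm high, standing on the table beyond the plate; not to be moved. Origin: centre of its underside.
- spoon: Loose steel serving spoon, 190 mm long, lying on the table beyond the plate; not to be moved. Origin: under the middle of the spoon, x axis along it.
There are look-alikes about, which are no part of the job. Several things look just like the plate: the one meant starts farthest to the robot's right.

How it is judged:
By the outcome, as a careful person would: the job done as asked, in the order asked, and still so for the second after the job is handed in, with the robot touching nothing.
It also fails if it takes over 51 s, if anything falls off the work surface, if the arm or the gripper's body presses on something with over 40 N, if the wrist force passes 120 N, or if a joint passes its speed limit or range.

## Working session

There is one attempt and no reset: what is moved stays moved. The work goes in short steps, Python scripts to look and compute and a tool call to move; the robot and the scene stay as the last step left them, time stands still between calls to the robot, and variables do not carry over. Pictures are saved under pics/ and viewed, at most 10 in all, crops included, and the job is handed in when it is done.

Besides the shell and the picture viewer there is one more tool, called after "Emit:" by a JSON object that holds its "op" and its "data", one argument or row to a line. drive_tool: Moves the arm, as the interface text tells. Its arguments: {"type":"object","properties":{"rows":{"type":"string"}},"required":["rows"]}

```bash
mkdir -p pics; cat > h.py <<'E'
import numpy as np,cv2
from plant import arm
def ray(c,u,v):
    f=200/np.tan(np.radians(c["vfov"])/2)
    d=np.array([(u-c["cx"])/f,-(v-c["cy"])/f,-1.]); return np.array(c["position"]),np.array(c["rotation"])@d
def atz(c,u,v,z):
    p,d=ray(c,u,v); return p+d*(z-p[2])/d[2]
def proj(c,X):
    f=200/np.tan(np.radians(c["vfov"])/2)
    q=np.array(c["rotation"]).T@(np.array(X)-c["position"]); return c["cx"]+f*q[0]/-q[2],c["cy"]-f*q[1]/-q[2]
E
python3 - <<'E'
from h import *
for n in("top","side"):
    cv2.imwrite(f"pics/{n}.png",arm.snapshot(n)); print(n,arm.calibration(n))
E
```

```text
top {'vfov': 53.11400571810858, 'cx': 320.73520905660286, 'cy': 200.55227182543797, 'position': array([0.25632078, 0.0638494 , 1.09812719]), 'rotation': array([[-6.35720505e-02,  9.70351806e-01, -2.33186549e-01],
       [-9.97977199e-01, -6.18882364e-02,  1.45381240e-02],
       [-3.24409427e-04,  2.33639077e-01,  9.72323339e-01]])}
side {'vfov': 51.17396519574578, 'cx': 318.72738219603565, 'cy': 204.42125330771086, 'position': array([0.27938486, 1.27501086, 0.74719481]), 'rotation': array([[-0.98366638,  0.10364326, -0.14716839],
       [-0.17919438, -0.48651987,  0.85509519],
       [ 0.01702451,  0.86750014,  0.49714553]])}
```

View pics/top.png

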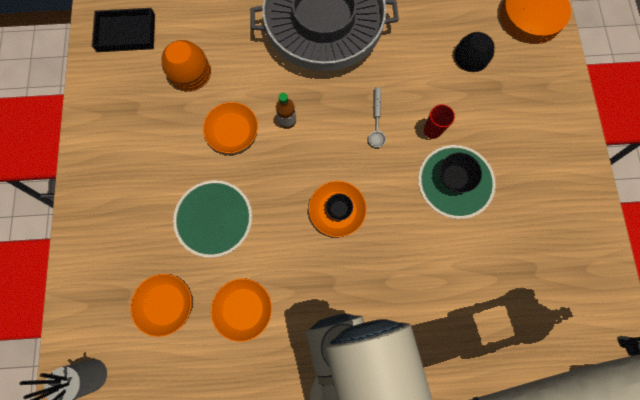

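View pics/side.png

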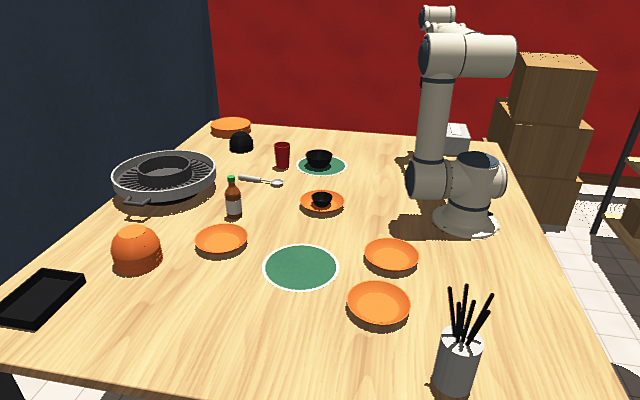

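The images show the orange plate candidates in the top view at (337,209), (230,128), (162,305) and (241,309), plus a larger orange item at (537,12) far off. The one at (337,209) holds the dip bowl, stands between the mats and is the rightmost of the plates. The empty mat is at (213,218), on the left. I'll measure and confirm it in a crop.

```bash
python3 - <<'E'
from h import *
T=cv2.imread("pics/top.png");S=cv2.imread("pics/side.png")
a=cv2.resize(T[120:290,150:410],None,fx=3,fy=3,interpolation=cv2.INTER_CUBIC)
cv2.imwrite("pics/crop.png",a)
ct,cs=arm.calibration("top"),arm.calibration("side")
def blob(I,lo,hi,seed):
    m=cv2.inRange(cv2.cvtColor(I,cv2.COLOR_BGR2HSV),lo,hi)
    n,L,st,ce=cv2.connectedComponentsWithStats(m)
    k=min(range(1,n),key=lambda i:np.hypot(*(ce[i]-seed))+(1e3 if st[i,4]<150 else 0))
    c=max(cv2.findContours((L==k).astype('uint8'),0,1)[0],key=len)
    return cv2.convexHull(c)[:,0]
def circ(c,h,z):
    P=np.array([atz(c,u,v,z)[:2] for u,v in h]); (x,y),r=cv2.minEnclosingCircle((P*1000).astype('f4')); return round(x),round(y),round(r,1)
og=((4,120,100),(22,255,255));gr=((60,60,30),(95,255,255));bk=((0,0,0),(180,255,45))
for n,I,c,s in(("top",T,ct,((337,209),(213,218),(339,207),(230,128),(241,309),(537,12))),("side",S,cs,((322,203),(300,268),(321,199),(220,240),(390,254),(231,127)))):
    print(n,"plate",[(z,circ(c,blob(I,*og,s[0]),z)) for z in(0,.026)],"mat",circ(c,blob(I,*gr,s[1]),0),"dip",circ(c,blob(I,*bk,s[2]),.037))
    print([circ(c,blob(I,*og,q),.026) for q in s[3:]])
def tri(a,b):
    A=[];B=[]
    (p,d),(q,e)=ray(ct,*a),ray(cs,*b)
    t=np.linalg.lstsq(np.c_[d,-e],q-p,rcond=None)[0]; return ((p+d*t[0]+q+e*t[1])/2).round(3)
print([tri(a,b) for a,b in(((337,209),(322,203)),((213,218),(301,268)),((339,207),(321,199)))])
print("others",atz(ct,286,124,0),atz(ct,376,140,0),atz(ct,457,181,0),atz(ct,434,135,0))
o=arm.get_obs();print(o["time_s"],o["ee_pos"],o["tool_rot"],o["gripper_width"])
E
```

```text
top plate [(0, (666, 21, 961.1)), (0.026, (657, 22, 938.3))] mat (490, 353, 100.0) dip (491, 1, 35.4)
[(657, 22, 938.3), (657, 22, 938.3), (657, 22, 938.3)]
side plate [(0, (496, -48, 84.9)), (0.026, (488, -2, 82.0))] mat (489, 347, 101.2) dip (485, 14, 55.2)
[(764, 298, 96.8), (268, 224, 139.6), (1087, -652, 162.8)]
[array([0.488, 0.004, 0.016]), array([ 0.488,  0.352, -0.004]), array([ 0.491, -0.001,  0.028])]
others [0.75867951 0.13518027 0.        ] [ 0.69140244 -0.12569827  0.        ] [ 0.55221828 -0.34455935  0.        ] [ 0.69616165 -0.29724032  0.        ]
0.1 [ 0.14187109 -0.58272255  0.23021909] [[ 9.71626391e-01  2.36520691e-01 -3.45792922e-04]
 [ 2.36520928e-01 -9.71624754e-01  1.78536256e-03]
 [ 8.62942241e-05 -1.81649264e-03 -9.99998346e-01]] 0.0855472767543437
```

View pics/crop.png

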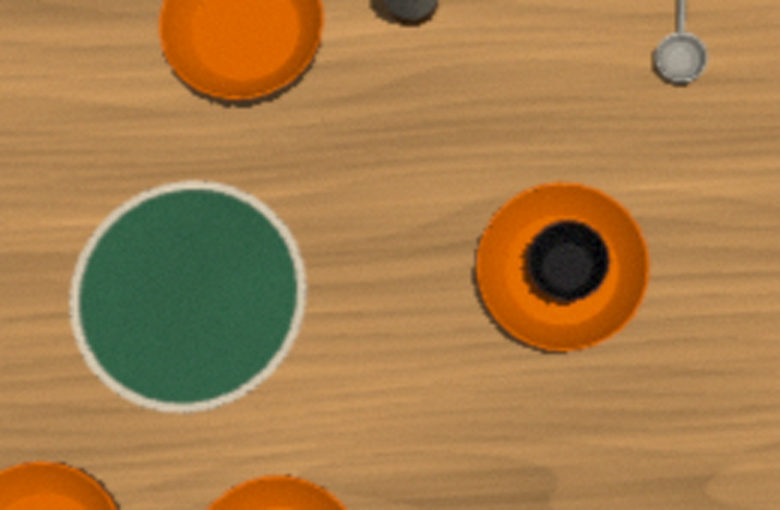

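The crop confirms it: the plate, with its dip bowl, is centred at about top px (337.3,209), which is (0.489, 0.002). The mat is centred at (212.8,218.8), about (0.489, 0.350). I'll push from behind with the open fingers straddling the push line (finger line along x).

Emit:
{"op": "drive_tool", "data": {
  "rows": "0 .58 .78 0 .444;0 .58 .78 0 .444;0 .58 .78 0 .444;0 .58 .78 0 .444;0 .58 .78 0 .444;0 .58 .78 0 .444;0 .58 .78 0 .444;0 .58 .78 0 .444;0 .58 .78 0 .444;0 .58 .78 0 .444;0 .58 .78 0 .444;0 .58 .78 0 .444;0 .58 .78 0 .444;0 .58 .78 0 .444;0 .58 .78 0 .444;0 .58 .78 0 .444;0 .58 .78 0 .444;0 .58 .78 0 .444;0 .58 .78 0 .444;0 .58 .78 0 .444"
}}

```text
time_s: 2.6
ee_pos: [0.4903, -0.1141, 0.2308]
tool_rot: [[-0.002, 1.0, -0.001], [1.0, 0.002, 0.0], [0.0, -0.001, -1.0]]
force: [-0.1, 0.9, -0.0]
gripper_width: 0.0852
gripper_force: 0.0
```

```bash
python3 - <<'E'
from h import *
o=arm.get_obs();print(o["time_s"],o["ee_pos"],o["tool_rot"][:,1],o["joints"])
ct=arm.calibration("top")
print("plate",atz(ct,337.3,209,.026),"mat",atz(ct,212.8,218.8,0),"dip",atz(ct,339,207.3,.037))
E
```

```text
2.6 [ 0.49025242 -0.1140998   0.23077899] [ 9.99997177e-01  2.23363894e-03 -8.10297186e-04] [-2.96233236e-01 -1.68281817e-01  1.48437956e+00 -4.74797722e-05
  1.82632856e+00 -2.98478777e-01]
plate [0.4867798  0.00400977 0.026     ] mat [0.48656598 0.35151905 0.        ] dip [ 4.88834169e-01 -3.30605387e-04  3.70000000e-02]
```

Emit:
{"op": "drive_tool", "data": {
  "rows": "0 -.08 0 -.8 0;0 0 0 -.8 0;0 0 0 -.8 0;0 0 0 -.8 0;0 0 0 -.8 0;0 0 0 -.8 0;0 0 0 -.8 0;0 0 0 -.8 0;0 0 0 -.6 0;0 0 0 -.4 0;0 0 0 -.1 0;0 0 0 0 0"
}}

```text
time_s: 4.1
ee_pos: [0.4879, -0.1151, 0.0068]
tool_rot: [[-0.0, 1.0, 0.001], [1.0, 0.0, -0.0], [-0.0, 0.001, -1.0]]
force: [-0.0, -0.1, 0.8]
gripper_width: 0.0854
gripper_force: 0.0
```

```bash
python3 - <<'E'
from h import *
a=arm.snapshot("side"); b=arm.snapshot("top")
cv2.imwrite("pics/p2.png",np.hstack([cv2.resize(a[140:240,260:390],None,fx=3,fy=3),cv2.resize(b[150:250,275:405],None,fx=3,fy=3)]))
E
```

```text
(no output)
```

View pics/p2.png

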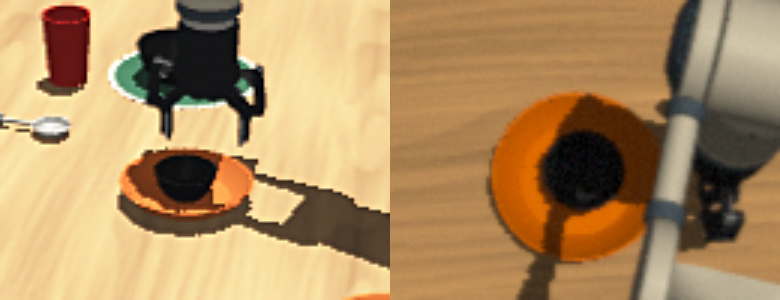

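The fingers are down behind the plate, evenly either side of its centre line. I'll make gentle contact, then ramp up.

Emit:
{"op": "drive_tool", "data": {
  "rows": "0 0 .3 -.1 0;0 0 .3 0 0;0 0 .2 0 0;0 0 .1 0 0;0 0 .1 0 0;0 0 .1 0 0;0 0 .1 0 0;0 0 .1 0 0;0 0 .15 0 0;0 0 .2 0 0;0 0 .25 0 0;0 0 .3 0 0;0 0 .3 0 0;0 0 .3 0 0;0 0 .3 0 0;0 0 .25 0 0;0 0 .2 0 0;0 0 .15 0 0;0 0 .1 0 0;0 0 .05 0 0"
}}

```text
time_s: 6.7
ee_pos: [0.4875, 0.0006, 0.0032]
tool_rot: [[-0.0, 1.0, -0.0], [1.0, 0.0, -0.0], [-0.0, -0.0, -1.0]]
force: [0.5, -1.8, 0.7]
gripper_width: 0.0856
gripper_force: 0.9
```

```bash
python3 - <<'E'
from h import *
a=arm.snapshot("side"); b=arm.snapshot("top")
cv2.imwrite("pics/p3.png",np.hstack([cv2.resize(a[140:310,240:400],None,fx=2.4,fy=2.4),cv2.resize(b[120:290,170:350],None,fx=2.4,fy=2.4)]))
print(arm.get_obs()["ee_pos"])
E
```

```text
[0.48750874 0.0006103  0.00326978]
```

View pics/p3.png

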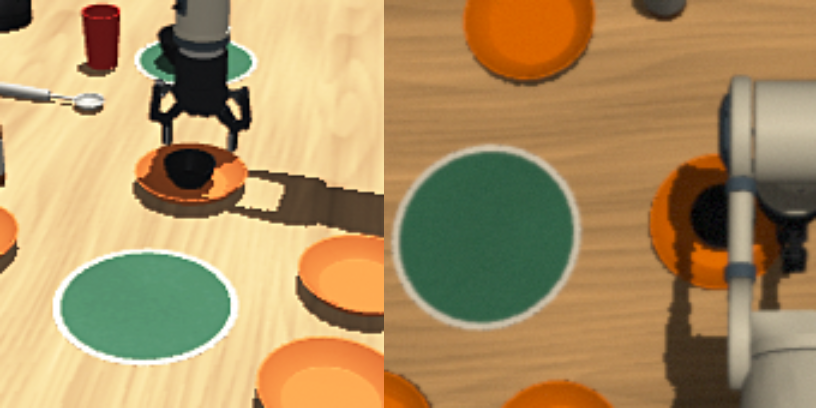

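The plate is sliding flat against both fingers, with the dip bowl still near the middle (top view: plate's left edge at about px (281,212)). Continuing.

Emit:
{"op": "drive_tool", "data": {
  "rows": "0 0 .05 0 0;0 0 .1 0 0;0 0 .15 0 0;0 0 .2 0 0;0 0 .25 0 0;0 0 .3 0 0;0 0 .35 0 0;0 0 .4 0 0;0 0 .4 0 0;0 0 .4 0 0;0 0 .4 0 0;0 0 .4 0 0;0 0 .4 0 0;0 0 .35 0 0;0 0 .3 0 0;0 0 .25 0 0;0 0 .2 0 0;0 0 .15 0 0;0 0 .1 0 0;0 0 .05 0 0"
}}

```text
time_s: 9.3
ee_pos: [0.4875, 0.1566, 0.0033]
tool_rot: [[-0.0, 1.0, -0.0], [1.0, 0.0, -0.0], [-0.0, -0.0, -1.0]]
force: [0.1, -1.4, 0.0]
gripper_width: 0.0853
gripper_force: 0.9
```

Emit:
{"op": "drive_tool", "data": {
  "rows": "0 0 .05 0 0;0 0 .1 0 0;0 0 .15 0 0;0 0 .2 0 0;0 0 .25 0 0;0 0 .3 0 0;0 0 .3 0 0;0 0 .3 0 0;0 0 .3 0 0;0 0 .25 0 0;0 0 .2 0 0;0 0 .15 0 0;0 0 .1 0 0;0 0 .05 0 0;0 0 0 0 0"
}}

```text
time_s: 11.18
ee_pos: [0.4875, 0.2376, 0.0033]
tool_rot: [[-0.0, 1.0, -0.0], [1.0, 0.0, 0.0], [0.0, -0.0, -1.0]]
force: [-0.3, -0.9, 0.3]
gripper_width: 0.0856
gripper_force: 0.6
```

```bash
python3 - <<'E'
from h import *
a=arm.snapshot("side"); b=arm.snapshot("top")
cv2.imwrite("pics/p4.png",np.hstack([cv2.resize(a[210:310,240:370],None,fx=3,fy=3),cv2.resize(b[170:270,160:290],None,fx=3,fy=3)]))
print(arm.get_obs()["ee_pos"])
E
```

```text
[0.48750661 0.23756302 0.0032793 ]
```

View pics/p4.png

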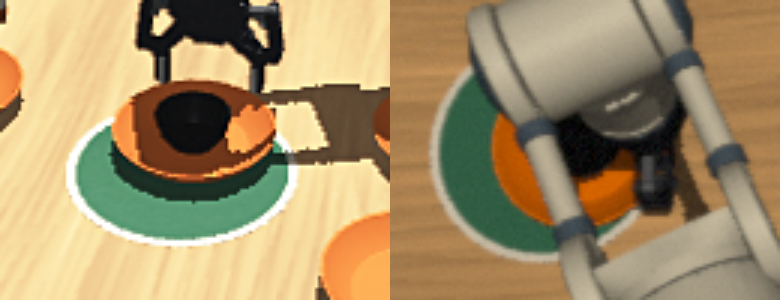

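```bash
python3 - <<'E'
from h import *
ct,cs=arm.calibration("top"),arm.calibration("side")
print(atz(cs,304.5,253.7,.026),"mat side",atz(cs,300.5,268,0))
print("far/near edges side",atz(cs,304,240+0-2.7,.026)[1],atz(cs,306,270,.026)[1])
# compare predicted outlines with observed
for x,y in((.4875,.316),(.4875,.312),(.4875,.320)):
    P=np.array([[proj(c,[x+.08*np.cos(t),y+.08*np.sin(t),.026]) for t in np.linspace(0,6.28,90)] for c in(ct,cs)])
    print(y,"top left,bottom",P[0].min(0)[0],P[0].max(0)[1],"side",P[1].min(0),P[1].max(0))
E
```

```text
[0.48183116 0.32364688 0.026     ] mat side [0.48615111 0.35786958 0.        ]
far/near edges side 0.2423643672045448 0.39523713671750604
0.316 top left,bottom 193.97037622686287 245.08464667579423 side [275.37111138 236.33864029] [330.75944435 269.38335758]
0.312 top left,bottom 195.43996483147563 244.99001067812551 side [275.74266093 235.61941544] [330.9723379  268.47801172]
0.32 top left,bottom 192.50063107574854 245.1792929221776 side [274.99744032 237.0617237 ] [330.5453433  270.29415336]
```

```bash
python3 - <<'E'
from h import *
ct,cs=arm.calibration("top"),arm.calibration("side")
for x,y in((.487,.348),(.487,.352)):
    P=np.array([[proj(c,[x+.11*np.cos(t),y+.11*np.sin(t),0.0]) for t in np.linspace(0,6.28,90)] for c in(ct,cs)])
    print(y,"top",P[0].min(0),P[0].max(0),"side",P[1].min(0),P[1].max(0))
E
```

```text
0.348 top [174.55110438 180.72570532] [253.46300074 258.18089783] side [262.20207705 243.58404021] [339.40664377 291.95288749]
0.352 top [173.11013119 180.81135708] [252.03014689 258.27470785] side [261.78474237 244.31993499] [339.21368538 292.96781554]
```

The plate is at y≈0.317 and the mat at y≈0.350, so about 33 mm remain. x is aligned.

Emit:
{"op": "drive_tool", "data": {
  "rows": "0 0 .05 0 0;0 0 .1 0 0;0 0 .15 0 0;0 0 .2 0 0;0 0 .2 0 0;0 0 .17 0 0;0 0 .1 0 0;0 0 .08 0 0;0 0 .05 0 0;0 0 0 0 0;0 0 -.2 0 0;0 0 -.4 0 0;0 0 -.6 0 0;0 0 -.6 0 0;0 0 -.4 .3 0;0 0 -.3 .7 0;0 0 -.6 1 0;0 0 -.8 1 0;0 0 -1 1 0;0 0 -1 1 0"
}}

```text
time_s: 13.78
ee_pos: [0.4874, 0.0922, 0.1551]
tool_rot: [[0.0, 1.0, 0.001], [1.0, -0.0, 0.0], [0.0, 0.001, -1.0]]
force: [-0.3, -0.4, -0.2]
gripper_width: 0.0856
gripper_force: 0.0
```

Emit:
{"op": "drive_tool", "data": {
  "rows": "0 -.3 -1 .5 0;0 -.3 -1 .5 0;0 -.3 -1 0 0;0 -.3 -1 0 0;0 -.3 -1 0 0;0 0 0 0 0"
}}

```text
time_s: 14.52
ee_pos: [0.442, -0.0583, 0.1841]
tool_rot: [[0.003, 1.0, 0.001], [1.0, -0.003, -0.001], [-0.001, 0.001, -1.0]]
force: [0.3, 0.2, -0.6]
gripper_width: 0.0853
gripper_force: 0.0
```

```bash
python3 - <<'E'
from h import *
a=arm.snapshot("side"); b=arm.snapshot("top")
cv2.imwrite("pics/p5.png",np.hstack([cv2.resize(a[220:310,245:355],None,fx=3.6,fy=3.6),cv2.resize(b[170:260+10,160:270],None,fx=3.6,fy=3.6)[:324]]))
o=arm.get_obs();print(o["ee_pos"],o["time_s"])
ct,cs=arm.calibration("top"),arm.calibration("side")
for r,z in((.08,.026),(.11,0),(.038,.037)):
    for c,ox,oy in((cs,245,220),(ct,160,170)):
        P=np.array([proj(c,[.488+r*np.cos(t),.350+r*np.sin(t),z]) for t in np.linspace(0,6.28,90)]); off=0 if c is cs else 396
        q=(P-[ox,oy])*3.6+[off,0]; print(r,q.min(0).round(),q.max(0).round())
E
```

```text
[ 0.44249339 -0.05662866  0.18387099] 14.625
0.08 [97. 81.] [301. 206.]
0.08 [473.  65.] [685. 273.]
0.11 [60. 86.] [338. 261.]
0.11 [446.  38.] [730. 316.]
0.038 [151. 100.] [248. 159.]
0.038 [524. 115.] [626. 214.]
```

View pics/p5.png

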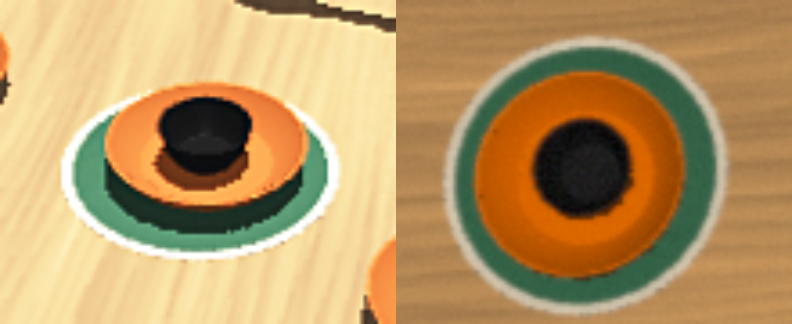

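The plate is flat and within about 5 mm of the mat's centre: the top crop shows the plate spanning 474–685 / 71–278 and the mat 446–727 / 37–316. The dip bowl stands about 6 mm off the plate's middle, and the arm is clear.

```bash
python3 -c "
from plant import arm
print(arm.close_job())"
```

```text
the job is handed in; nothing more can be done
None
```

The job is handed in: the orange plate was slid flat onto the empty left-hand mat and sits about 5 mm off its centre, with the dip bowl standing about 6 mm off the plate's middle; the arm's path stayed clear of the other items and it finished touching nothing, at about 14.6 s.

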